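# Roll the vise wheel until the jaw meets the gauge

### The arm

A 6-joint arm with a two-finger parallel gripper is mounted at the origin on the work surface. World frame = base frame: x ahead of the robot, y to its left, z up, the work surface at z = 0. Lengths are in m, angles in rad, forces in N, time in s.
With the tool pointing down it reaches from about 0.3 to 0.875 m from the base axis. Payload 6.4 kg.
Tool frame: the origin (TCP) lies midway between the tips of the shut fingers; the grasp point (between the pads) lies 19 mm behind it (ctrl.hold_point_z is the distance from the TCP to the grasp point, in m); z points along the fingers, y is the line along which they close (so a half turn about z gives the same grasp; the last joint's range is limited). The gripper opens to 85 mm and grips with 20 to 120 N. Pads are 22 mm wide; open, the fingers measure 114 mm over their backs; the gripper's body (76 mm by 85 mm) begins 54 mm behind the grasp point. The pads swing forward as they close: fully open they stand 13 mm farther back than shut.
Start: joints at [0.981, 0.181, 1.607, -0, 1.354, -0.206], TCP at [0.215, 0.533, 0.231] pointing down, gripper open.
Joint ranges: [-2.99, 2.99], [-0.89, 2.07], [0.3, 2.58], [-1.14, 4.28], [0, 2.63], [-3.12, 3.12]. Speed limits (rad/s): [2.57, 2.57, 3.01, 3.14, 3.14, 3.14].

### API

Orientations are given as a unit quaternion [w, x, y, z].
In Python, from bench import ctrl gives the robot as it stands.
- The arm moves only by the tool carry_out, never from a script. Its argument "plan" is text: rows parted by semicolons, each of 6 numbers parted by spaces: the shift along the tool's x, y, z as a fraction of full scale, then the turn, a rotation vector about the tool's x, y, z as a fraction of full scale. A call has exactly 8 rows; each row shifts and turns the commanded pose from where the row before left it, along the tool's axes as they then stand; what a row does not reach is not made up. Full scale, the value 1, is 40 mm for a shift and 0.1 rad for a turn. A row lasts 1/12 s, in which the tool goes at most 41.7 mm and 7.16 degrees, less where a joint would pass 70% of its speed; a pose out of reach is approached as far as the arm can. A call with a number of a shift or a turn outside -1 to 1 is refused whole. A call with a gripper value outside its range is refused whole. "claw" is the gripper's target within -1 to 1 (shut at 1, half-way at 0, fully open at -1), set as the call begins (left out, the last holds). The fingers move at their own pace and stop on an object; the grip force is fixed at half the most. Time passes only in rows, so rows that do not move let the fingers close, or fill a call up. It gives the time, the measured TCP pose, the force, the opening and the grip force at its end, in the units of the state.
- ctrl.get_obs(): the state, without advancing time (a new reading comes with each control period).
- ctrl.camera(name): name is "side" or "top"; returns a dict with "pixels" (420x560x3 uint8, red, green, blue), "mtx" (3x3 intrinsics, pixels), "k1" (the pictures are not rectified: a ray, as slopes to the right and down, at radius r is drawn at 1 + k1 r^2 times it, then the intrinsics apply), "R" (3x3) and "t" (3): a world point X has camera coordinates R X + t. Camera axes: x right, y down, z forward; pixel columns grow to the right and rows downward; lengths in m; the calibration is good to about 2 mm. A picture is of the moment at which its call begins. There is no depth.
- ctrl.hand_in(): hands the job in; it is judged then, once.
The state is a dict: "time_s": time; "q": joint angles; "dq": joint speeds; "joint_efforts": joint torques, N m; "eef_pos": TCP position; "eef_rot": TCP orientation; "wrist_force": force on the tool from outside, world axes, zero at the start; "torque": the same for the moment, N m; "opening": opening from 0.0 (shut) to 1.0 (fully open); "grasp_force": force on a finger pad.
Only numpy, scipy, OpenCV 4.12 (cv2) and the standard library are available. Lean on these libraries where they do the work, as an engineer would, in place of code of your own. Each camera call takes 0.05 s, during which the arm holds its last target. There are 200 camera calls.

### The job

Set the little vise's opening for the next axle: press a fingertip on top of the knurled wheel and roll it, stroke by stroke, to close the jaws until the index blade on the sliding jaw lines up end to end with the gauge blade on the rod beside it. Move the jaw only by rolling the wheel, do not shift the gauge, pick nothing up and leave everything else on the bench where it lies; finish clear of the vise with the wheel at rest.

Things in the scene. Friction and masses are not known exactly. Their poses are not given: they have to be found in the camera images.
- vise: small grey cast-iron vise bolted to the bench, 84 mm wide (its x) and 270 mm long (its y), 86 mm high at the jaws. Origin at the centre of its underside on the bench; its y axis runs along its length from the wheel housing (-y end) to the fixed jaw (+y end), its z is up. It stands roughly square to the robot, turned by up to 0.5 rad.
- wheel_top (a point): highest point of the knurled steel wheel, 94 mm above the bench, fixed to the vise 89 mm from its origin towards its -y. Only the wheel's top arc stands out, 8 mm above the two 86 mm high cheeks of its housing (50 mm along the vise's x, 74 mm along its y). The rim grips a fingertip pressed on it (friction near 1); about 1 N along the rim turns it.
- wheel: the knurled wheel, 56 mm diameter, 20 mm wide; origin at its centre, axle level along the vise's x. Rolling its top towards the vise's +y closes the jaw by 6 mm per rad (28 mm of rim); back opens it; it stays where left. The axle is firm and does not give: press with some 5 to 20 N on the very top and drag.
- jaw: sliding jaw of the vise, a grey block 66 x 30 mm (vise's x, y) reaching 86 mm above the bench, between wheel housing and fixed jaw; it slides along the vise's y, closing towards +y. Axes as the vise's; origin at bench level under the middle of the block.
- jaw_blade (a point): tip of the small steel index blade on the sliding jaw, on its top edge, mid-thickness: the blade is 6 mm thick (vise's y) and sticks out 26 mm from the jaw's side towards the vise's +x, top 70 mm above the bench. Axes as the vise's.
- gauge_blade (a point): tip of the gauge blade, top edge, mid-thickness: a steel blade 6 mm thick (vise's y) on a small brass block on the rod along the vise's +x side. It faces the jaw's blade 3 mm away in the vise's x, top also 70 mm high. At the start it stands 13 to 36 mm further towards +y than the jaw's blade. Friction alone holds it: it must stay put. Axes as the vise's.
- tyre_lever: red-painted steel tyre lever lying flat, 115 x 20 x 10 mm; origin at the middle of its underside. Not part of the job, leave it.
- bell: domed chrome bicycle bell, 56 mm across, 37 mm high, with a clamp tab; origin at the middle of its underside. Not part of the job, leave it.
- cap_tin: low round black tin for valve caps, 63 mm across, 28 mm high; origin at the middle of its underside. Not part of the job, leave it.
- pump_head: blue pump head with a steel thumb lever, 88 x 26 x 34 mm; origin at the middle of its underside. Not part of the job, leave it.
- spoke_key: small flat brass spoke key, about 46 x 30 x 7 mm; origin at the middle of its underside. Not part of the job, leave it.
- axle: loose wheel axle lying on its two cone nuts, 140 mm long, 22 mm across the nuts; origin at the middle of its underside. Not part of the job, leave it.
- spanner: steel spanner lying flat, 150 mm long; origin at the middle of its underside. Not part of the job, leave it.

How it is judged:
By the outcome, as a careful person would: the job done as asked, in the order asked, and still so for the second after the job is handed in, with the robot touching nothing.
It also fails if it takes over 54 s, if anything falls off the work surface, if the arm or the gripper's body presses on something with over 40 N, if the wrist force passes 120 N, or if a joint passes its speed limit or range.

## Working session

There is one attempt and no reset: what is moved stays moved. The work goes in short steps, Python scripts to look and compute and a tool call to move; the robot and the scene stay as the last step left them, time stands still between calls to the robot, and variables do not carry over. Pictures are saved under pics/ and viewed, at most 10 in all, crops included, and the job is handed in when it is done.

Besides the shell and the picture viewer there is one more tool, called after "Request:" as a command line: name --argument value ..., lists and objects as JSON in quotes. carry_out: Moves the arm, as the interface text tells. Shift numbers are shares of 40 mm and turn numbers shares of 0.1 rad, none past 1 either way. Its arguments: {"type":"object","properties":{"plan":{"type":"string"},"claw":{"type":"number"}},"required":["plan"]}

```bash
mkdir -p pics
python3 - <<'E'
from bench import ctrl
import cv2
o=ctrl.get_obs(); print(o)
for n in("top","side"):
    c=ctrl.camera(n); cv2.imwrite(f"pics/{n}0.png",c["pixels"][:,:,::-1]); print(n,c["mtx"],c["k1"],c["R"],c["t"])
E
```

```text
{'time_s': 0.0, 'q': array([ 9.80718863e-01,  1.81554145e-01,  1.60803150e+00,  4.00227735e-05,
        1.35382213e+00, -2.06278295e-01]), 'dq': array([-6.61536204e-04, -1.00395721e-03,  5.92299075e-05, -1.75776701e-03,
       -2.83420420e-04,  9.11953420e-04]), 'joint_efforts': array([-1.17069198e-04, -4.44844615e+01, -3.51356363e+01, -2.97224688e-05,
        8.50566983e-03,  2.50024065e-06]), 'eef_pos': array([0.21494286, 0.53270029, 0.23036545]), 'eef_rot': array([-3.69906653e-04,  1.90728121e-01,  9.81642481e-01, -8.28985188e-04]), 'wrist_force': array([-0.2455225 , -0.78958741, -0.02383016]), 'torque': array([-0.04081171,  0.006856  ,  0.00593795]), 'grasp_force': 0.0, 'opening': 1.0028712286408212}
top [[462.2327847    0.         274.77664078]
 [  0.         462.2327847  211.91216681]
 [  0.           0.           1.        ]] -0.14999126533203053 [[ 0.0151482  -0.99987859 -0.00365255]
 [-0.98418384 -0.0142654  -0.1765748 ]
 [ 0.17650126  0.00626957 -0.98428045]] [0.08279607 0.59059102 0.91186422]
side [[444.645301     0.         270.09279213]
 [  0.         444.645301   207.52877408]
 [  0.           0.           1.        ]] -0.10614424992436935 [[ 0.9937421  -0.11026712 -0.01782682]
 [-0.07927406 -0.58379628 -0.80802075]
 [ 0.07869089  0.80437744 -0.58888427]] [-0.56813475  0.16794453  0.74486902]
```

View pics/top0.png

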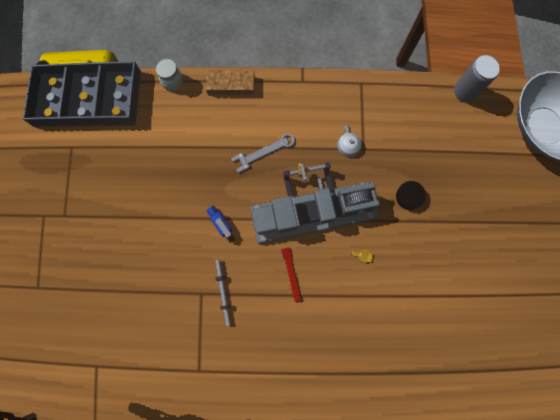

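View pics/side0.png

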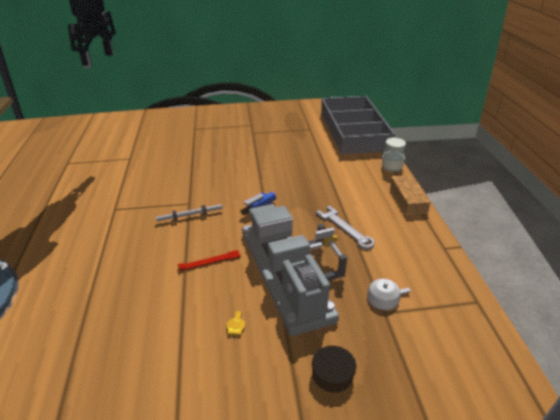

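The top view shows the vise from about (255,225) at the fixed jaw to (375,195), with the wheel near (357,198) and the blades near (305–325,175–185). I'll zoom in on both views.

```bash
cat > h.py <<'E'
import numpy as np, cv2
from bench import ctrl
def ray(c,uv):
    K=c["mtx"]; d=cv2.undistortPoints(np.array([[uv]],float),K,np.array([c["k1"],0,0,0,0.]))[0,0]
    # exact: opencv model x_d = x(1+k1 r^2)
    R,t=np.array(c["R"]),np.array(c["t"]); return -R.T@t, R.T@np.array([d[0],d[1],1.])
def atz(c,uv,z):
    o,d=ray(c,uv); return o+d*(z-o[2])/d[2]
def proj(c,X):
    r=cv2.Rodrigues(np.array(c["R"]))[0]
    return cv2.projectPoints(np.array(X,float).reshape(-1,3),r,np.array(c["t"],float),c["mtx"],np.array([c["k1"],0,0,0,0.]))[0].reshape(-1,2)
def crop(c,x0,y0,w,h,s):
    return cv2.resize(np.ascontiguousarray(c["pixels"][y0:y0+h,x0:x0+w,::-1]),None,fx=s,fy=s,interpolation=cv2.INTER_CUBIC)
E
python3 - <<'E'
from h import *
cv2.imwrite("pics/t1.png",crop(ctrl.camera("top"),245,155,145,100,5.5))
cv2.imwrite("pics/s1.png",crop(ctrl.camera("side"),235,195,120,140,4.2))
E
```

```text
(no output)
```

View pics/t1.png

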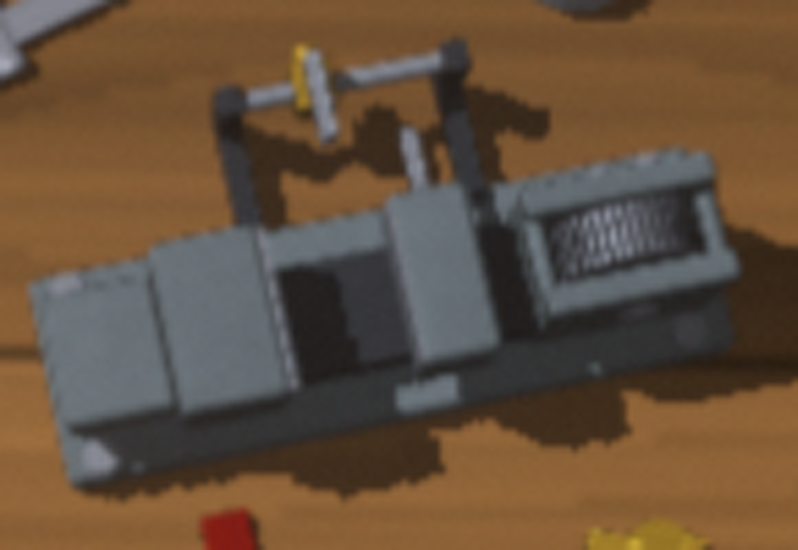

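View pics/s1.png

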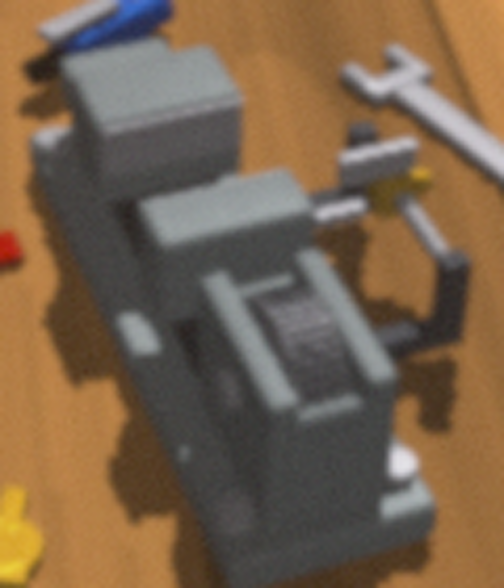

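```bash
cat > fit.py <<'E'
from h import *
from scipy.optimize import least_squares
c=ctrl.camera("top"); s=ctrl.camera("side")
U=lambda a:np.array(a,float)/5.5+[245,155]-0.41
S=lambda a:np.array(a,float)/4.2+[235,195]-0.38
H=[(25,-126),(-25,-126),(-25,-52)]; Hp=U([(709,154),(738,270),(545,313)])
J=[(33,15),(33,-15),(-33,-15),(-33,15)]; Jp=U([(388,196),(464,184),(497,350),(415,365)])
Js=S([(140,203),(290,171),(316,207),(165,246)]); JsI=[(-33,15),(33,15),(33,-15),(-33,-15)]
def W(p,xy,z):
    a=np.array(xy,float)/1000; C,Sn=np.cos(p[2]),np.sin(p[2])
    return np.c_[p[0]+C*a[:,0]-Sn*a[:,1],p[1]+Sn*a[:,0]+C*a[:,1],np.full(len(a),z)]
def f(p,side=True):
    j=np.array([0,p[3]*1000])
    r=[proj(c,W(p,H,.086))-Hp,proj(c,W(p,np.array(J)+j,.086))-Jp]
    if side:r.append(proj(s,W(p,np.array(JsI)+j,.086))-Js)
    return np.concatenate(r).ravel()
for sd in(False,True):
    r=least_squares(f,[.5,0,.2,0],args=(sd,)); p=r.x; print(p,np.round(r.fun,1))
    C,Sn=np.cos(p[2]),np.sin(p[2]); R=np.array([[C,-Sn],[Sn,C]])
    print("wheel top",W(p,[(0,-89)],.094))
    for n,uv in(("jaw",(408,131)),("gauge",(329,137)),("g_far",(312,54)),("jroot",(424,184))):
        print(n,R.T@(atz(c,U(uv),.07)[:2]-p[:2])*1000)
np.save("p.npy",p)
o=ctrl.get_obs();print(o["eef_pos"],o["time_s"])
E
python3 fit.py
```

```text
[ 0.59757441  0.00790703  0.21652042 -0.01767329] [-0.2 -0.8  0.3  1.5  0.2  0.9 -1.2 -0.5 -0.7 -1.2  0.5 -0.1  1.   0.1]
wheel top [[ 0.61669451 -0.0790149   0.094     ]]
jaw [ 57.8297549  -19.76977351]
gauge [61.50369474 10.03686818]
g_far [94.58414602  9.45708917]
jroot [ 36.54842454 -21.20054071]
[ 0.59812081  0.00799687  0.21433096 -0.02008363] [-0.2 -0.9  0.3  1.4  0.2  0.7 -0.  -1.   0.5 -1.7  1.6 -0.5  2.  -0.3
 -1.4 -1.7 -0.1 -2.7  0.6 -0.4 -1.5 -0.5]
wheel top [[ 0.61705056 -0.07896671  0.094     ]]
jaw [ 57.3198925  -19.61467882]
gauge [60.92856322 10.19993535]
g_far [94.01020462  9.69258591]
jroot [ 36.04174575 -21.09203711]
[0.21518937 0.53303164 0.23096298] 0.3
```

```bash
cat > go.py <<'E'
from h import *
import sys
from scipy.spatial.transform import Rotation as Ro
# go.py vx vy z n : rows to reach vise-frame (mm) point at height z mm, yaw aligned
p=np.load("p.npy"); Vr=Ro.from_euler("z",p[2])
vx,vy,z,n=map(float,sys.argv[1:5]); n=int(n)
o=ctrl.get_obs(); T=Ro.from_quat(o["eef_rot"][[1,2,3,0]])
tgt=np.r_[p[:2],0]+Vr.apply([vx/1e3,vy/1e3,0]); tgt[2]=z/1e3
G=Vr*Ro.from_matrix([[0,1,0],[1,0,0],[0,0,-1]])
rv=(T.inv()*G).as_rotvec(); d=(tgt-o["eef_pos"])/n; cur=T
for i in range(n):
    print(np.round(np.r_[cur.inv().apply(d)/.04,rv/n/.1],2).tolist()); cur=cur*Ro.from_rotvec(rv/n)
E
cat > st.py <<'E'
from h import *
from scipy.spatial.transform import Rotation as Ro
p=np.load("p.npy"); o=ctrl.get_obs(); e=o["eef_pos"]-np.r_[p[:2],0]
print("vise mm",np.round(Ro.from_euler("z",-p[2]).apply(e)*1e3,1),"F",np.round(Ro.from_euler("z",-p[2]).apply(o["wrist_force"]),1),"t",o["time_s"],"open",o["opening"],"dq",abs(o["dq"]).max())
E
python3 go.py 0 -97 130 24
```

```text
[-0.63, -0.44, 0.11, -0.0, 0.0, 0.41]
[-0.65, -0.42, 0.11, -0.0, 0.0, 0.41]
[-0.67, -0.39, 0.11, -0.0, 0.0, 0.41]
[-0.68, -0.36, 0.11, -0.0, 0.0, 0.41]
[-0.69, -0.33, 0.11, -0.0, 0.0, 0.41]
[-0.71, -0.31, 0.11, -0.0, 0.0, 0.41]
[-0.72, -0.28, 0.11, -0.0, 0.0, 0.41]
[-0.73, -0.25, 0.11, -0.0, 0.0, 0.41]
[-0.74, -0.22, 0.11, -0.0, 0.0, 0.41]
[-0.75, -0.19, 0.11, -0.0, 0.0, 0.41]
[-0.75, -0.16, 0.11, -0.0, 0.0, 0.41]
[-0.76, -0.13, 0.11, -0.0, 0.0, 0.41]
[-0.76, -0.09, 0.11, -0.0, 0.0, 0.41]
[-0.77, -0.06, 0.11, -0.0, 0.0, 0.41]
[-0.77, -0.03, 0.11, -0.0, 0.0, 0.41]
[-0.77, -0.0, 0.11, -0.0, 0.0, 0.41]
[-0.77, 0.03, 0.11, -0.0, 0.0, 0.41]
[-0.77, 0.06, 0.11, -0.0, 0.0, 0.41]
[-0.76, 0.09, 0.11, -0.0, 0.0, 0.41]
[-0.76, 0.12, 0.11, -0.0, 0.0, 0.41]
[-0.75, 0.15, 0.11, -0.0, 0.0, 0.41]
[-0.75, 0.18, 0.11, -0.0, 0.0, 0.41]
[-0.74, 0.21, 0.11, -0.0, 0.0, 0.41]
[-0.73, 0.24, 0.11, -0.0, 0.0, 0.41]
```

Request:
carry_out --plan "-0.63 -0.44 0.05 0 0 0.41; -0.65 -0.42 0.05 0 0 0.41; -0.67 -0.39 0.05 0 0 0.41; -0.68 -0.36 0.05 0 0 0.41; -0.69 -0.33 0.05 0 0 0.41; -0.71 -0.31 0.05 0 0 0.41; -0.72 -0.28 0.05 0 0 0.41; -0.73 -0.25 0.05 0 0 0.41" --claw 1

```text
time_s: 0.97
eef_pos: [0.3498, 0.3246, 0.2153]
eef_rot: [0.0, 0.349, 0.937, 0.0]
wrist_force: [1.1, -0.1, -0.8]
opening: 0.001
grasp_force: 0.0
```

Request:
carry_out --plan "-0.74 -0.22 0.05 0 0 0.41; -0.75 -0.19 0.05 0 0 0.41; -0.75 -0.16 0.05 0 0 0.41; -0.76 -0.13 0.05 0 0 0.41; -0.76 -0.09 0.05 0 0 0.41; -0.77 -0.06 0.05 0 0 0.41; -0.77 -0.03 0.05 0 0 0.41; -0.77 0 0.05 0 0 0.41"

```text
time_s: 1.63
eef_pos: [0.4833, 0.1172, 0.1993]
eef_rot: [0.0, 0.498, 0.867, 0.0]
wrist_force: [0.6, 0.3, 0.2]
opening: 0.002
grasp_force: 0.0
```

```bash
python3 st.py; python3 go.py 0 -97 120 8
```

```text
vise mm [-89.  131.1 199.3] F [0.7 0.2 0.2] t 1.6333 open 0.0016360238237213352 dq 0.6568338691718815
[-0.76, 0.04, 0.25, 0.0, 0.0, 0.39]
[-0.76, 0.07, 0.25, 0.0, 0.0, 0.39]
[-0.76, 0.1, 0.25, 0.0, 0.0, 0.39]
[-0.75, 0.13, 0.25, 0.0, 0.0, 0.39]
[-0.75, 0.16, 0.25, 0.0, 0.0, 0.39]
[-0.74, 0.19, 0.25, 0.0, 0.0, 0.39]
[-0.73, 0.22, 0.25, 0.0, 0.0, 0.39]
[-0.72, 0.25, 0.25, 0.0, 0.0, 0.39]
```

Request:
carry_out --plan "-0.76 0.03 0.25 0 0 0.41; -0.76 0.06 0.25 0 0 0.41; -0.76 0.09 0.25 0 0 0.41; -0.76 0.12 0.25 0 0 0.41; -0.75 0.15 0.25 0 0 0.41; -0.72 0.18 0.25 0 0 0.37; -0.7 0.22 0.25 0 0 0.3; -0.5 0.22 0.15 0 0 0.2"

```text
time_s: 2.3
eef_pos: [0.6113, -0.079, 0.122]
eef_rot: [-0.0, 0.619, 0.785, -0.0]
wrist_force: [0.0, 0.7, 0.2]
opening: -0.003
grasp_force: 0.0
```

Request:
carry_out --plan "0 0 0 0 0 0; 0 0 0 0 0 0; 0 0 0 0 0 0; 0 0 0 0 0 0; 0 0 0 0 0 0; 0 0 0 0 0 0; 0 0 0 0 0 0; 0 0 0 0 0 0"

```text
time_s: 2.97
eef_pos: [0.6109, -0.0763, 0.1236]
eef_rot: [0.0, 0.617, 0.787, 0.0]
wrist_force: [-0.8, -0.4, -0.5]
opening: 0.002
grasp_force: 0.0
```

```bash
python3 st.py; python3 go.py 0 -97 100 1
python3 - <<'E'
from h import *
a=crop(ctrl.camera("top"),285,140,110,90,3.6);b=crop(ctrl.camera("side"),235,155,120,135,3)
o=np.zeros((max(a.shape[0],b.shape[0]),a.shape[1]+b.shape[1],3),np.uint8);o[:a.shape[0],:a.shape[1]]=a;o[:b.shape[0],a.shape[1]:]=b
cv2.imwrite("pics/c2.png",o)
E
```

```text
vise mm [ -5.5 -85.1 123.6] F [-0.9 -0.3 -0.5] t 2.9667 open 0.0020834785163050804 dq 0.005135590985504498
[-0.3, 0.13, 0.59, 0.0, 0.0, 0.25]
```

View pics/c2.png

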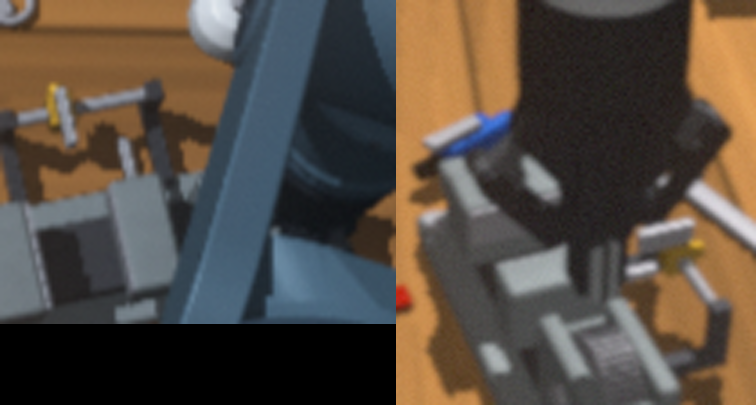

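The top camera still sees both blades with the arm in place, and the fingers stand just above and behind the wheel. Moving to the stroke start.

Request:
carry_out --plan "-0.15 0.07 0.1 0 0 0.12; -0.15 0.06 0.15 0 0 0.13; 0 0 0.15 0 0 0; 0 0 0.12 0 0 0; 0 0 0.1 0 0 0; 0 0 0 0 0 0; 0 0 0 0 0 0; 0 0 0 0 0 0"

```text
time_s: 3.73
eef_pos: [0.6188, -0.0871, 0.0986]
eef_rot: [0.0, 0.627, 0.779, 0.0]
wrist_force: [0.5, -0.7, 0.7]
opening: -0.001
grasp_force: 0.0
```

Request:
carry_out --plan "0 0 0.025 0 0 0; 0 0 0 0 0 0; 0 0 0.025 0 0 0; 0 0 0 0 0 0; 0 0 0.025 0 0 0; 0 0 0 0 0 0; 0 0 0 0 0 0; 0 0 0 0 0 0"

```text
time_s: 4.4
eef_pos: [0.6187, -0.0872, 0.0955]
eef_rot: [0.0, 0.628, 0.779, -0.0]
wrist_force: [-0.3, -0.3, -1.0]
opening: 0.003
grasp_force: 0.0
```

```bash
python3 st.py
```

```text
vise mm [ -0.2 -97.4  95.5] F [-0.4 -0.3 -1. ] t 4.4 open 0.0025821970440479598 dq 0.001954939197725018
```

Request:
carry_out --plan "0 0 0.025 0 0 0; 0 0 0 0 0 0; 0 0 0.0125 0 0 0; 0 0 0 0 0 0; 0 0 0.0125 0 0 0; 0 0 0 0 0 0; 0 0 0 0 0 0; 0 0 0 0 0 0"

```text
time_s: 5.07
eef_pos: [0.6188, -0.0872, 0.0938]
eef_rot: [0.0, 0.628, 0.779, 0.0]
wrist_force: [-0.8, -0.2, 4.0]
opening: 0.001
grasp_force: 1.8
```

Request:
carry_out --plan "0 0 0.012 0 0 0; 0 0 0 0 0 0; 0.05 0 0 0 0 0; 0.05 0 0 0 0 0; 0 0 0 0 0 0; 0 0 0 0 0 0; 0 0 0 0 0 0; 0 0 0 0 0 0"

```text
time_s: 5.73
eef_pos: [0.618, -0.0836, 0.0937]
eef_rot: [0.0, 0.628, 0.779, -0.0]
wrist_force: [-2.5, -0.4, 6.1]
opening: 0.001
grasp_force: 3.2
```

```bash
python3 st.py
```

```text
vise mm [ -0.  -93.7  93.7] F [-2.5  0.1  6.1] t 5.7333 open 0.0010758369535191679 dq 0.0019480007865111185
```

Request:
carry_out --plan "0 0 0.02 0 0 0; 0.06 0 0 0 0 0; 0.06 0 0 0 0 0; 0.06 0 0 0 0 0; 0.06 0 0 0 0 0; 0.06 0 0 0 0 0; 0 0 0 0 0 0; 0 0 0 0 0 0"

```text
time_s: 6.4
eef_pos: [0.6155, -0.0719, 0.0935]
eef_rot: [0.0, 0.627, 0.779, -0.0]
wrist_force: [-3.9, 0.1, 10.7]
opening: -0.001
grasp_force: 5.1
```

```bash
python3 st.py
cat > look.py <<'E'
from h import *
import sys
im=crop(ctrl.camera("top"),285,150,50,50,12); cv2.imwrite(f"pics/{sys.argv[1]}.png",im)
E
python3 look.py b1
```

```text
vise mm [ -0.1 -81.8  93.5] F [-3.8  0.9 10.7] t 6.4 open -0.000853406470026199 dq 0.0015855735084857247
```

View pics/b1.png

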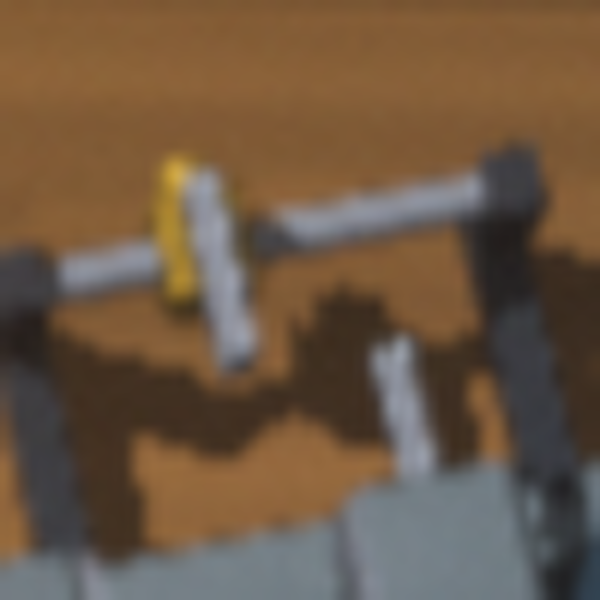

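After one stroke, the jaw blade tip is at (392,345) and the gauge tip at (238,362) in the crop, so the jaw moved and a gap remains. I'll automate the gap measurement on a rectified plane.

```bash
cat > gap.py <<'E'
from h import *
import sys
p=np.load("p.npy")
def rect(n=4):
    c=ctrl.camera("top"); im=c["pixels"].astype(np.float32)
    for _ in range(n-1): im+=ctrl.camera("top")["pixels"]
    im/=n
    ys=np.arange(-35,25,.25); xs=np.arange(34,98,.25)[::-1]
    Y,X=np.meshgrid(ys,xs); C,S=np.cos(p[2]),np.sin(p[2])
    P=np.stack([p[0]+(C*X-S*Y)/1e3,p[1]+(S*X+C*Y)/1e3,np.full_like(X,.07)],-1)
    uv=proj(c,P).reshape(X.shape+(2,)).astype(np.float32)
    return cv2.remap(im,uv[...,0],uv[...,1],cv2.INTER_CUBIC),xs,ys
def gap():
    r,xs,ys=rect(); b=r[:,:,2]   # blue: wood is dark
    res={}
    for nm,x0,x1 in(("gauge",64,74),("jaw",44,55)):
        prof=np.median(b[(xs>=x0)&(xs<=x1)],0); k=prof-np.percentile(prof,40)
        pk=np.argmax(np.where((ys<22)&(ys>-27),k,0)); w=np.where(abs(ys-ys[pk])<5,k-.3*k[pk],0).clip(0)
        h=np.where(abs(ys-ys[pk])<6)[0]; a=h[k[h]>.5*k[pk]]
        res[nm]=((w*ys).sum()/w.sum(),ys[a[0]],ys[a[-1]],k[pk])
    return res,r
if __name__=="__main__":
    res,r=gap(); print({k:np.round(v,2) for k,v in res.items()},"gap",round(res["gauge"][0]-res["jaw"][0],2))
    if len(sys.argv)>1: cv2.imwrite(f"pics/{sys.argv[1]}.png",cv2.resize(r[:,:,::-1].clip(0,255).astype(np.uint8),None,fx=2.3,fy=2.3))
E
python3 gap.py r1
```

```text
{'gauge': array([  9.94,   6.75,  13.25, 110.56]), 'jaw': array([-15.89, -19.  , -12.75, 124.66])} gap 25.82
```

View pics/r1.png

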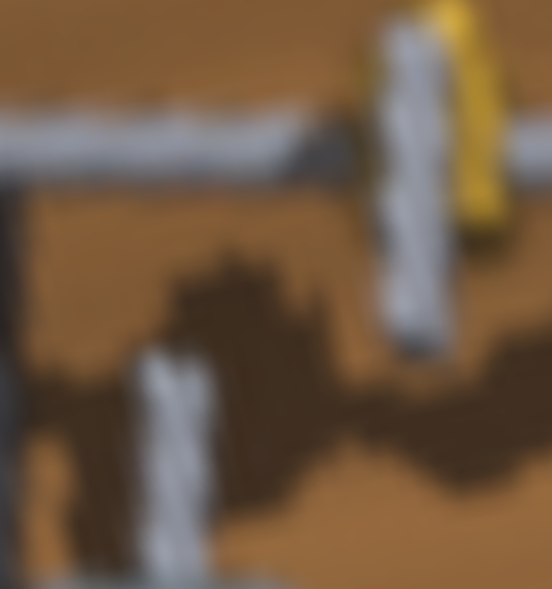

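Request:
carry_out --plan "0 0 -0.15 0 0 0; -0.43 0 0 0 0 0; 0 0 0.15 0 0 0; 0 0 0 0 0 0; 0.16 0 0 0 0 0; 0.18 0 0 0 0 0; 0.16 0 0 0 0 0; 0 0 0 0 0 0"

```text
time_s: 7.32
eef_pos: [0.6157, -0.0684, 0.0931]
eef_rot: [0.001, 0.628, 0.779, 0.001]
wrist_force: [-1.1, 1.9, 9.1]
opening: -0.004
grasp_force: 4.4
```

```bash
python3 st.py; python3 gap.py
```

```text
vise mm [  1.  -78.4  93.1] F [-0.7  2.1  9.1] t 7.3167 open -0.0041274966764028595 dq 0.012731147613681814
{'gauge': array([  9.94,   6.75,  13.25, 110.76]), 'jaw': array([-10.86, -14.25,  -7.5 , 122.75])} gap 20.8
```

Request:
carry_out --plan "0 0 -0.15 0 0 0; -0.5 0 0 0 0 0; 0 0 0.15 0 0 0; 0 0 0 0 0 0; 0.16 0 0 0 0 0; 0.18 0 0 0 0 0; 0.16 0 0 0 0 0; 0 0 0 0 0 0"

```text
time_s: 8.18
eef_pos: [0.6152, -0.0679, 0.093]
eef_rot: [0.001, 0.628, 0.779, 0.001]
wrist_force: [-0.5, 2.1, 8.7]
opening: 0.003
grasp_force: 4.7
```

Request:
carry_out --plan "0 0 -0.15 0 0 0; -0.5 0 0 0 0 0; 0 0 0.15 0 0 0; 0 0 0 0 0 0; 0.16 0 0 0 0 0; 0.18 0 0 0 0 0; 0.16 0 0 0 0 0; 0 0 0 0 0 0"

```text
time_s: 8.85
eef_pos: [0.6151, -0.0677, 0.0929]
eef_rot: [0.0, 0.628, 0.778, 0.001]
wrist_force: [-1.0, 3.0, 9.9]
opening: 0.003
grasp_force: 4.9
```

```bash
python3 st.py; python3 gap.py
```

```text
vise mm [  0.4 -77.6  92.9] F [-0.4  3.1  9.9] t 8.85 open 0.0025854527347358596 dq 0.011330640983401705
{'gauge': array([  9.94,   6.75,  13.25, 110.86]), 'jaw': array([ -0.53,  -3.75,   2.75, 126.59])} gap 10.47
```

Request:
carry_out --plan "0 0 -0.15 0 0 0; -0.5 0 0 0 0 0; 0 0 0.15 0 0 0; 0 0 0 0 0 0; 0.16 0 0 0 0 0; 0.18 0 0 0 0 0; 0.16 0 0 0 0 0; 0 0 0 0 0 0"

```text
time_s: 9.72
eef_pos: [0.6149, -0.0676, 0.0929]
eef_rot: [0.0, 0.628, 0.778, 0.001]
wrist_force: [-1.1, 2.3, 10.7]
opening: -0.001
grasp_force: 5.1
```

Request:
carry_out --plan "0 0 -0.15 0 0 0; -0.5 0 0 0 0 0; 0 0 0.15 0 0 0; 0 0 0 0 0 0; 0 0 0 0 0 0; 0 0 0 0 0 0; 0 0 0 0 0 0; 0 0 0 0 0 0"

```text
time_s: 10.38
eef_pos: [0.6199, -0.0891, 0.0935]
eef_rot: [0.001, 0.628, 0.778, 0.0]
wrist_force: [-2.2, -1.5, 11.0]
opening: -0.001
grasp_force: 5.5
```

```bash
python3 st.py; python3 gap.py
```

```text
vise mm [  0.6 -99.5  93.5] F [-2.5 -1.  11. ] t 10.3833 open -0.001444665083802455 dq 0.0018048175110464693
{'gauge': array([  9.94,   6.75,  13.25, 110.61]), 'jaw': array([  4.93,   1.75,   8.25, 123.51])} gap 5.01
```

Pressed and at rest with 5.0 mm to go, which is about 23 mm of rim. I'll drag 16 mm gently (about 3.5 mm of jaw travel), then check.

Request:
carry_out --plan "0.07 0 0 0 0 0; 0.08 0 0 0 0 0; 0.08 0 0 0 0 0; 0.08 0 0 0 0 0; 0.06 0 0 0 0 0; 0.03 0 0 0 0 0; 0 0 0 0 0 0; 0 0 0 0 0 0"

```text
time_s: 11.25
eef_pos: [0.6162, -0.0727, 0.0935]
eef_rot: [0.001, 0.628, 0.778, 0.0]
wrist_force: [-1.8, 0.3, 12.2]
opening: -0.001
grasp_force: 6.2
```

```bash
python3 st.py; python3 gap.py
```

```text
vise mm [  0.5 -82.7  93.5] F [-1.7  0.7 12.2] t 11.25 open -0.0007307994705442193 dq 0.0013922739486021626
{'gauge': array([  9.94,   6.75,  13.25, 110.88]), 'jaw': array([  8.45,   5.  ,  11.75, 123.14])} gap 1.48
```

Request:
carry_out --plan "0.03 0 0 0 0 0; 0.04 0 0 0 0 0; 0.03 0 0 0 0 0; 0 0 0 0 0 0; 0 0 0 0 0 0; 0 0 -0.2 0 0 0; -0.2 0 0 0 0 0; 0 0 0 0 0 0"

```text
time_s: 12.12
eef_pos: [0.6165, -0.0777, 0.1]
eef_rot: [0.0, 0.628, 0.778, -0.0]
wrist_force: [0.0, -0.4, 0.3]
opening: -0.001
grasp_force: 0.0
```

```bash
python3 st.py; python3 gap.py
python3 - <<'E'
import gap,numpy as np
r,xs,ys=gap.rect(6); b=r[:,:,2]
for x in range(40,92,3):
    pr=b[(abs(xs-x)<1.5)].mean(0); m=(ys>0)&(ys<20); k=(pr-110).clip(0)*m
    h=np.where(m&(pr>.5*(pr[m].max()+70)))[0]
    print(x, round((k*ys).sum()/max(k.sum(),1e-6),2), (ys[h[0]],ys[h[-1]]) if len(h) else None)
E
```

```text
vise mm [ -0.3 -87.7 100. ] F [-0.1 -0.4  0.3] t 12.1167 open -0.000656804044412877 dq 0.014795215777581656
{'gauge': array([  9.94,   6.75,  13.25, 110.73]), 'jaw': array([  9.44,   6.25,  12.75, 125.65])} gap 0.5
40 9.31 (np.float64(6.25), np.float64(12.25))
43 9.57 (np.float64(6.75), np.float64(12.5))
46 9.22 (np.float64(6.25), np.float64(12.25))
49 9.32 (np.float64(6.5), np.float64(12.0))
52 9.61 (np.float64(7.0), np.float64(12.25))
55 9.82 (np.float64(7.0), np.float64(12.75))
58 10.6 (np.float64(7.0), np.float64(12.75))
61 12.25 (np.float64(7.75), np.float64(14.0))
64 9.79 (np.float64(6.75), np.float64(13.0))
67 9.78 (np.float64(6.75), np.float64(12.75))
70 10.15 (np.float64(7.5), np.float64(13.0))
73 9.93 (np.float64(7.25), np.float64(12.75))
76 9.67 (np.float64(6.75), np.float64(12.75))
79 10.11 (np.float64(7.5), np.float64(12.75))
82 10.25 (np.float64(7.25), np.float64(13.25))
85 9.89 (np.float64(6.75), np.float64(13.0))
88 10.01 (np.float64(7.25), np.float64(13.0))
91 10.15 (np.float64(7.5), np.float64(13.0))
```

Request:
carry_out --plan "0 0 0.1 0 0 0; 0 0 0.1 0 0 0; 0 0 0 0 0 0; 0.02 0 0 0 0 0; 0.018 0 0 0 0 0; 0 0 0 0 0 0; 0 0 -0.2 0 0 0; 0 0 -0.4 0 0 0"

```text
time_s: 13.28
eef_pos: [0.6144, -0.0746, 0.1143]
eef_rot: [-0.002, 0.628, 0.779, -0.001]
wrist_force: [-0.7, 0.5, -1.1]
opening: 0.001
grasp_force: 0.0
```

```bash
python3 st.py; python3 gap.py r2
python3 - <<'E'
import gap,numpy as np
r,xs,ys=gap.rect(10); b=r[:,:,2]
G=[];
for lo,hi,nm in((41,56,0),(63,91,1)):
  for x in np.arange(lo,hi,1.):
    pr=b[(abs(xs-x)<.6)].mean(0); m=(ys>3)&(ys<17); k=(pr-120).clip(0)*m
    G.append((x,nm,(k*ys).sum()/k.sum()))
G=np.array(G); A=np.c_[np.ones(len(G)),G[:,0]-60,G[:,1]]
s,res,_,_=np.linalg.lstsq(A,G[:,2],rcond=None); print("c,slope,gap",s, np.sqrt(res/len(G)))
E
```

```text
vise mm [ -1.7 -84.2 114.3] F [-0.6  0.7 -1.1] t 13.2833 open 0.0006233746306415615 dq 0.36288014866988644
{'gauge': array([  9.94,   6.75,  13.25, 110.32]), 'jaw': array([  9.67,   6.25,  13.  , 125.79])} gap 0.27
c,slope,gap [ 9.86926485e+00  8.67786302e-03 -7.12244043e-02] [0.18690811]
```

View pics/r2.png

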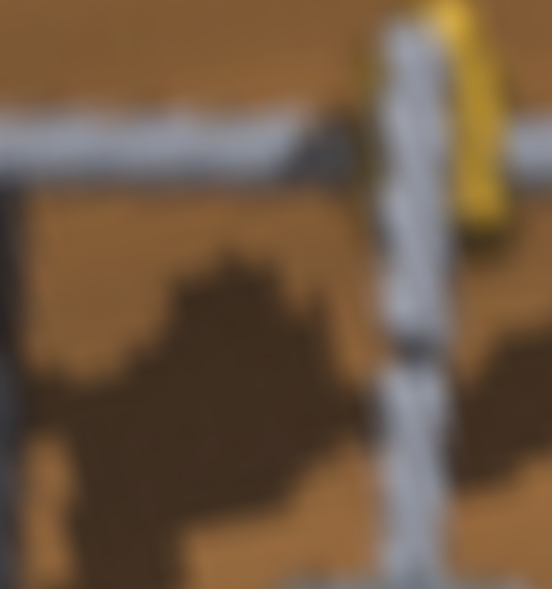

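The blades line up end to end: both span about x=380–450 in the rectified picture, and the slope-corrected gap is about 0. Retreating.

Request:
carry_out --plan "0 0 -0.5 0 0 0; 0 0 -0.6 0 0 0; 0 0 -0.6 0 0 0; 0 0 -0.4 0 0 0; 0 0 0 0 0 0; 0 0 0 0 0 0; 0 0 0 0 0 0; 0 0 0 0 0 0"

```text
time_s: 14.65
eef_pos: [0.6151, -0.0749, 0.1984]
eef_rot: [-0.001, 0.628, 0.779, -0.001]
wrist_force: [0.6, 1.2, 0.3]
opening: 0.003
grasp_force: 0.0
```

```bash
python3 st.py; python3 gap.py; python3 -c "
from bench import ctrl; print(ctrl.hand_in())"
```

```text
vise mm [ -1.  -84.6 198.4] F [0.8 1.1 0.3] t 14.65 open 0.0027902703241430796 dq 0.0024778224415835264
{'gauge': array([  9.93,   6.75,  13.25, 111.28]), 'jaw': array([  9.66,   6.25,  13.  , 126.34])} gap 0.27
the job is handed in; nothing more can be done
None
```

The jaw was closed only by rolling the wheel until its blade lined up with the gauge blade to within about 0.3 mm by the top camera; the gauge showed no movement, the arm finished clear and at rest, and the job was handed in at about 15 s.

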